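# Tilt check of an alarm unit on the ratchet tilt stand

### The arm

A 7-joint arm with a two-finger parallel gripper is mounted at the origin on the work surface. World frame = base frame: x ahead of the robot, y to its left, z up, the work surface at z = 0. Lengths are in m, angles in rad, forces in N, time in s.
With the tool pointing down it reaches from about 0.4 to 0.85 m from the base axis. Payload 10.4 kg.
Tool frame: the origin (TCP) lies midway between the tips of the shut fingers; the grasp point (between the pads) lies 19 mm behind it (manip.hold_point_z is the distance from the TCP to the grasp point, in m); z points along the fingers, y is the line along which they close (so a half turn about z gives the same grasp; the last joint's range is limited). The gripper opens to 85 mm and grips with 20 to 120 N. Pads are 22 mm wide; open, the fingers measure 114 mm over their backs; the gripper's body (76 mm by 85 mm) begins 54 mm behind the grasp point. The pads swing forward as they close: fully open they stand 13 mm farther back than shut.
Start: joints at [1.257, 0.332, -0.065, 1.46, 0.022, 1.35, -0.088], TCP at [0.179, -0.599, 0.231] pointing down, gripper open.
Joint ranges: [-2.6, 2.6], [-0.5, 2.12], [-1.47, 1.34], [0.16, 2.42], [-1.27, 4.41], [0.06, 2.06], [-2.6, 2.6]. Speed limits (rad/s): [2.22, 2.22, 2.79, 2.79, 3.14, 3.14, 3.14].

### API

Orientations are given as a unit quaternion [x, y, z, w].
In Python, from workcell import manip, eyes, job gives the robot as it stands.
- The arm moves only by the shell command python3 -m crank 'ROWS' [FORCE]. ROWS is JSON, a list that holds one entry, the list of rows, each a list of 7 numbers: the finger opening in cm, from 0 to 8.54, then the shift along the world's x, y, z in cm, then the turn, a rotation vector about the world's x, y, z in degrees. In form: [[[hand, x, y, z, ax, ay, az], ...]]. A call has 1 to 20 rows; each row shifts and turns the commanded pose from where the row before left it; what a row does not reach is not made up. A row lasts 1/8 s, in which the tool goes at most 62.5 mm and 10.7 degrees, less where a joint would pass 70% of its speed; a pose out of reach is approached as far as the arm can. A call with a gripper value outside its range is refused whole. The fingers move at their own pace and stop on an object; FORCE is the grip in N (left out, the last holds). Time passes only in rows, so rows that do not move let the fingers close. It gives the time, the measured TCP pose, the force, the opening and the grip force at its end, in the units of the state.
- manip.get_obs(): the state, without advancing time (a new reading comes with each control period).
- eyes.camera(name): name is "scene" or "side" or "wrist"; returns (picture, depth): 420x560x3 uint8, red, green, blue; 420x560 float32, m along the optical axis (not along the pixel's ray), 0 where there is no reading.
- eyes.camera_params(name): a dict with "fx", "fy", "cx", "cy" (pixels), "dist" ([k1, k2, p1, p2, k3] as OpenCV has them; the pictures are not rectified), "world_from_camera" (4x4, takes a point from camera to world coordinates); the wrist camera has in their place "hand_eye" (4x4, takes a point from camera to tool coordinates, whose origin is the TCP and whose axes are the flange's). Camera axes: x right, y down, z forward; pixel columns grow to the right and rows downward; lengths in m; the calibration is good to about 2 mm. A picture is of the moment at which its call begins: read the wrist's pose just before it. camera_params takes no time and is no camera call.
- job.hand_in(): hands the job in; it is judged then, once.
The state is a dict: "clock": time; "joint_pos": joint angles; "joint_velocities": joint speeds; "tau": joint torques, N m; "position": TCP position; "ee_rot": TCP orientation; "ft_force": force on the tool from outside, world axes, zero at the start; "torque": the same for the moment, N m; "grip_width": opening from 0.0 (shut) to 1.0 (fully open); "grasp_force": force on a finger pad.
Only numpy, scipy, OpenCV 4.12 (cv2) and the standard library are available. Lean on these libraries where they do the work, as an engineer would, in place of code of your own. Each camera call takes 0.05 s, during which the arm holds its last target. There are 200 camera calls.

### The job

Give the tilt alarm unit its 30 degree check: raise its tray until the ratchet holds it at 30 degrees (the third tooth, ten degrees to a tooth), and keep your hands off the stand for at least two seconds while the alarm registers. Then press the pawl's thumb pad, let the tray sink slowly under its own weight until it lies fully level, and let go of the pad. Leave the unit in its tray and the other things on the bench where they are.

Things in the scene. Friction and masses are not known exactly. Their poses are not given: they have to be found in the camera images.
- rig: tilt-test stand, bolted down: aluminium base plate 270 x 240 x 12 mm, two bearing cheeks, a shaft between them. Origin: centre of the plate's underside on the bench; z up, x from the tray's free front edge to its shaft end, pointing away from the robot within 0.25 rad. Tray in the middle, hand lever outside the +y cheek (left), toothed wheel and pawl outside the -y cheek. It never moves.
- shaft (a point): middle of the shaft, along the stand's y axis, at x = +45 mm, 85 mm above the bench. Tray, lever and toothed wheel are one rigid piece turning on it, front-heavy (0.35 to 0.65 N m). A viscous damper in its bearing slows it: let free it sinks at about 0.3 to 0.7 rad/s; raised at 0.3 rad/s it takes about 6 to 9 N at the knob.
- tray (a joint): tilt of the tray in rad: 0 = level on its two front rest posts (hard stop), growing as the front edge (stand's -x side) rises; stop at 0.87. It rises freely past the teeth; let go, it sinks only to the last tooth passed and stays: at 0.17, 0.35, 0.52, 0.70 rad (10, 20, 30, 40 degrees, each within 0.02). For 30 degrees raise it to about 0.57 to 0.60, then ease off slowly.
- lever_knob (a point): centre of the black ball knob, 30 mm diameter, on the steel hand lever (10 mm rod, y = +105 mm in the stand's frame). Push it towards the stand's +x to raise the tray. It circles the shaft at 125 mm: at tilt t it is at x = 45 + 125 sin(t - 0.349), height 85 + 125 cos(t - 0.349) mm. Beside it a white quadrant with a black stroke every 10 degrees, the first for level, and a pointer.
- wheel_top (a point): highest point of the fixed circle on which the teeth of the dark steel ratchet wheel run (wheel 124 mm diameter, 12 mm thick, 36 teeth), at x = 45, y = -101, height 147 mm in the stand's frame. Here the pawl's nose drops in behind a tooth.
- pawl_pin (a point): pin on which the pawl (a 120 mm steel bar along x) rocks: at x = -30, y = -101, height 154 mm in the stand's frame. Nose at its +x end on the wheel, thumb pad at its -x end.
- pawl (a joint): angle of the pawl in rad: 0 (within 0.03) = nose down in the teeth; grows as the pad is pressed; hard stop at 0.24. From about 0.13 the nose is clear of all teeth. A light spring closes it when let go; pressing takes 2 to 6 N. With the tray held on a tooth the pad can be pressed straight away.
- pawl_pad (a point): middle of the top face of the thumb pad, a ribbed steel plate 36 x 30 x 6 mm, at x = -90, y = -107, height 162 mm in the stand's frame; 60 mm from the pin, so it goes down about 13 mm when fully pressed (8 mm clears the teeth). Nothing stands over it; the raised tray's side is 40 mm away towards +y, its front corner up to 210 mm high.
- tray_centre (a point): middle of the inner floor of the tray, an open grey sheet-metal box 172 x 122 x 35 mm outside, walls 4 mm; 101 mm above the bench when level. Axes as the stand's, tilting with the tray.
- tray_lip (a point): middle of the top of the tray's front wall, 132 mm above the bench when level; the highest edge when tilted.
- unit_centre (a point): centre of the tilt alarm unit, a flat white instrument 156 x 106 x 46 mm with a black window, lying loose in the tray with about 4 mm of play all round: 23 mm above the tray's floor, standing 15 mm above its rim. Its z is its upward axis.
- multimeter: hand-held multimeter, dark, 170 x 82 x 46 mm, on the bench on the lever's side of the stand; origin: centre of its underside. To be left alone.
- spare_unit: a second alarm unit like the one in the tray, on the bench on the pawl's side of the stand; origin: centre of its underside. To be left alone.
- solder_reel: steel reel, 68 mm diameter, 50 mm high, standing on the bench beside the toothed wheel; origin: centre of its underside. To be left alone.
- screwdriver: screwdriver lying on the bench in front of the stand; origin: its underside. To be left alone.

How it is judged:
By the outcome, as a careful person would: the job done as asked, in the order asked, and still so for the second after the job is handed in, with the robot touching nothing.
It also fails if it takes over 58 s, if anything falls off the work surface, if the arm or the gripper's body presses on something with over 40 N, if the wrist force passes 120 N, or if a joint passes its speed limit or range.

## Working session

There is one attempt and no reset: what is moved stays moved. The work goes in short steps, Python scripts to look and compute and a shell command to move; the robot and the scene stay as the last step left them, time stands still between calls to the robot, and variables do not carry over. Pictures are saved under pics/ and viewed, at most 10 in all, crops included, and the job is handed in when it is done.

```bash
mkdir -p pics
cat > h.py <<'E'
import numpy as np,cv2
from workcell import manip,eyes,job
def shot(n):
    im,d=eyes.camera(n); np.savez(f'{n}.npz',im=im,d=d); return im,d
def world(n,u,v,d=None):
    p=eyes.camera_params(n); z=np.load(f'{n}.npz')['d']
    if d is None:
        w=z[int(v)-1:int(v)+2,int(u)-1:int(u)+2]; d=np.median(w[w>0]) if (w>0).any() else 0
    K=np.array([[p['fx'],0,p['cx']],[0,p['fy'],p['cy']],[0,0,1]])
    q=cv2.undistortPoints(np.array([[[u,v]]],float),K,np.array(p['dist']))[0,0]
    return (np.array(p['world_from_camera'])@[q[0]*d,q[1]*d,d,1])[:3]
E
python3 - <<'E'
from h import *
a,_=shot('scene');b,_=shot('side')
for n,i in(('scene',a),('side',b)): cv2.imwrite(f'pics/{n}0.png',cv2.resize(i[:,:,::-1],(800,600)))
print(manip.get_obs())
for n in('scene','side'): print(np.round(eyes.camera_params(n)['world_from_camera'],3))
E
```

```text
{'clock': 0.1, 'joint_pos': array([ 1.25740849,  0.33284837, -0.06468883,  1.46082545,  0.0215912 ,
        1.34991252, -0.08847044]), 'joint_velocities': array([-0.00078359, -0.00190692, -0.00234027, -0.00150234, -0.00078367,
        0.00103594, -0.00363896]), 'tau': array([ 1.88455742e-03, -6.26750278e+01,  4.95383434e-02, -3.92429996e+01,
        1.64662383e-02,  7.01412544e-03,  8.87074521e-05]), 'position': array([ 0.1790919 , -0.59844955,  0.2305859 ]), 'ee_rot': array([ 9.89446121e-01,  1.44899797e-01, -1.19857977e-04, -6.38221609e-04]), 'ft_force': array([0.72935266, 0.00464852, 0.11404698]), 'torque': array([0.03921077, 0.01831024, 0.01697205]), 'grasp_force': 0.0, 'grip_width': 0.9961268902922598}
[[ 0.87   0.414 -0.269  0.894]
 [ 0.494 -0.733  0.468 -0.638]
 [-0.003 -0.54  -0.842  1.291]
 [ 0.     0.     0.     1.   ]]
[[-0.868 -0.329  0.373  0.075]
 [-0.497  0.563 -0.66   0.85 ]
 [ 0.007 -0.758 -0.652  0.969]
 [ 0.     0.     0.     1.   ]]
```

View pics/scene0.png

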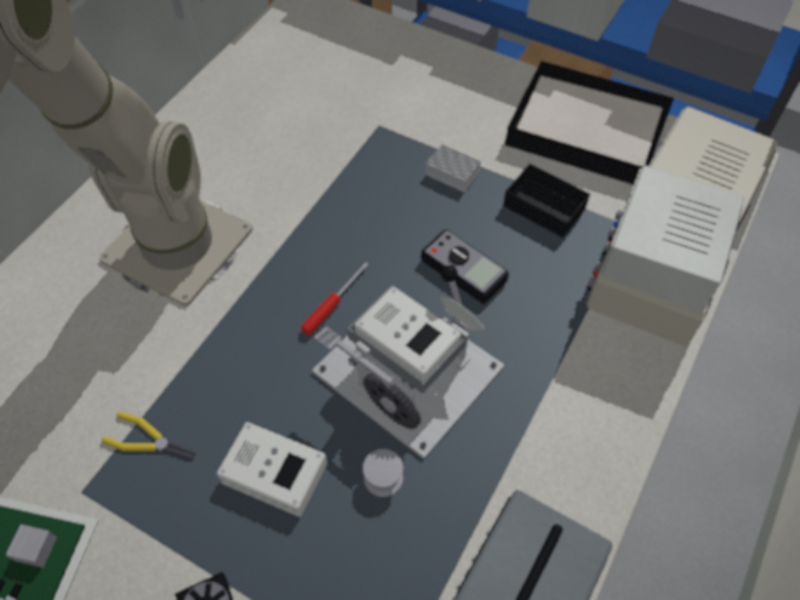

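View pics/side0.png

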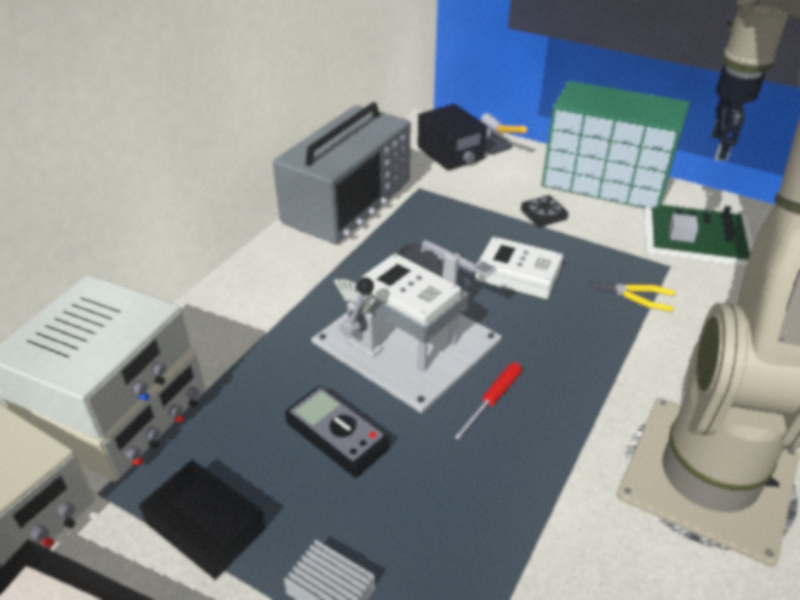

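Run:
```python
from h import *
for n,(x,y) in(('scene',(205,170)),('side',(210,155))):
    i=np.load(n+'.npz')['im'][y:y+150,x:x+200,::-1]
    cv2.imwrite(f'pics/{n}1.png',cv2.resize(i,(800,600),interpolation=cv2.INTER_CUBIC))
```

```text
(no output)
```

View pics/scene1.png

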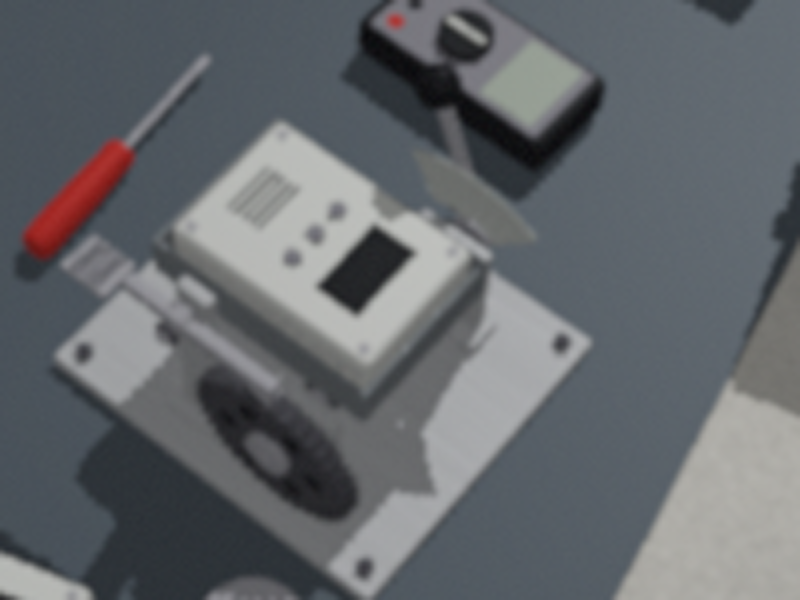

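View pics/side1.png

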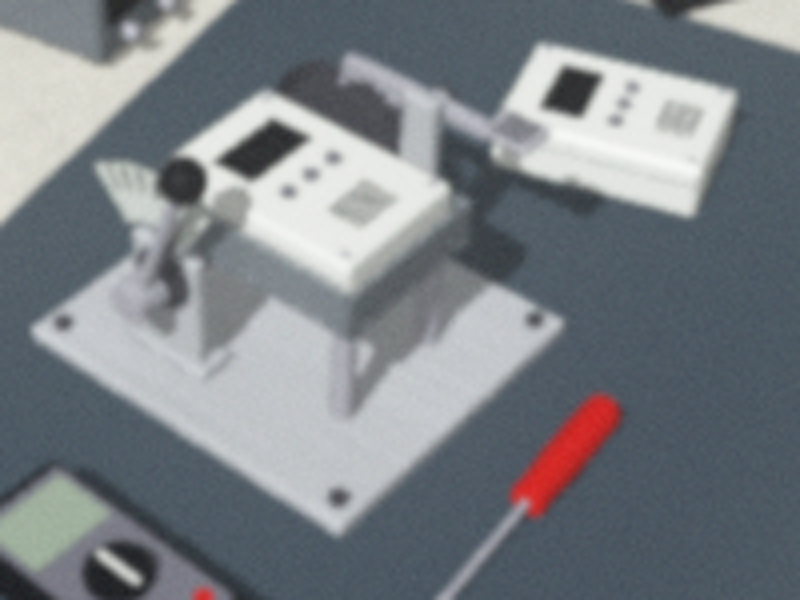

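```bash
cat > fit.py <<'E'
from h import *
from scipy.optimize import least_squares
P={'fr':(-135,-120,12),'br':(135,-120,12),'bl':(135,120,12),'fl':(-135,120,12),'knob':(2.2,105,202.5),'pad':(-90,-107,162)}
px={'scene':dict(fr=(55,355),br=(368,597),bl=(592,343),pad=(97,264),knob=(438,86)),
 'side':dict(bl=(33,330),fl=(340,530),fr=(564,322),knob=(182,181),pad=(520,131))}
off={'scene':(205,170),'side':(210,155)}
def W(s,p): 
    c,n=np.cos(s[2]),np.sin(s[2]); x,y,z=np.array(p)/1000
    return np.array([s[0]+c*x-n*y,s[1]+n*x+c*y,z])
def res(s):
    r=[]
    for n in px:
        q=eyes.camera_params(n);T=np.linalg.inv(q['world_from_camera']);K=np.array([[q['fx'],0,q['cx']],[0,q['fy'],q['cy']],[0,0,1]])
        for k,uv in px[n].items():
            w=W(s,P[k]);a=cv2.projectPoints((T[:3,:3]@w+T[:3,3])[None],np.zeros(3),np.zeros(3),K,np.array(q['dist']))[0].ravel()
            r.append(a-(np.array(uv)/4+off[n]))
    return np.ravel(r)
if __name__=='__main__':
    o=least_squares(res,[.6,-.1,0]);s=o.x;print(s,np.round(o.fun.reshape(-1,2),1))
    for k in P: print(k,np.round(W(s,P[k]),4))
    print('knob59',W(s,(75,105,206)))
    print('quad',world('scene',205+475/4,170+195/4),world('scene',205+425/4,170+158/4), world('side',210+115/4,155+175/4))
    print('mm far corner',world('scene',205+540/4,170+155/4),'unit top',world('scene',205+300/4,170+200/4))
E
python3 fit.py
```

```text
[ 0.56527297 -0.02149533 -0.18276392] [[-1.  -0.9]
 [-0.6 -0.2]
 [-0.2 -1.4]
 [-0.1 -0.9]
 [-0.4 -0.9]
 [-0.9 -1.4]
 [-0.1 -1.3]
 [-0.  -0.9]
 [-0.2 -0.6]
 [-1.1 -1. ]]
fr [ 0.4107 -0.115   0.012 ]
br [ 0.6762 -0.164   0.012 ]
bl [0.7198 0.072  0.012 ]
fl [0.4543 0.121  0.012 ]
knob [0.5865 0.0814 0.2025]
pad [ 0.4573 -0.1104  0.162 ]
knob59 [0.65810741 0.06812479 0.206     ]
quad [0.63391751 0.04765248 0.15633685] [0.59418542 0.05684761 0.15623622] [0.65930377 0.04676952 0.15014069]
mm far corner [0.6289476  0.17683071 0.02829433] unit top [ 0.53781963 -0.00247713  0.14484818]
```

```bash
python3 -m crank '[[[0,0,0,2.5,0,0,0],[0,0,0,2.5,0,0,0],[0,2.2,4.3,0,0,0,4],[0,2.2,4.3,0,0,0,4],[0,2.2,4.3,0,0,0,4],[0,2.2,4.3,0,0,0,4],[0,2.2,4.3,0,0,0,4],[0,2.2,4.3,0,0,0,4],[0,2.2,4.3,0,0,0,4],[0,2.2,4.3,0,0,0,4],[0,2.2,4.3,0,0,0,4],[0,2.2,4.3,0,0,0,4],[0,2.2,4.3,0,0,0,4],[0,2.2,4.3,0,0,0,4],[0,2.2,4.3,0,0,0,4],[0,2.2,4.3,0,0,0,4],[0,2.2,4.3,0,0,0,4],[0,2.2,4.3,0,0,0,3]]]'
```

```text
clock: 2.35
position: [0.5317, 0.0904, 0.2812]
ee_rot: [0.768, 0.641, -0.0, 0.0]
ft_force: [-0.0, -0.2, -0.3]
grip_width: -0.002
grasp_force: 0.0
```

```bash
python3 -m crank '[[[0,0,0,-3,0,0,0],[0,0,0,-3,0,0,0],[0,0,0,-3,0,0,0],[0,1.0,-0.18,0,0,0,0],[0,0.6,-0.11,0,0,0,0],[0,0.4,-0.07,0,0,0,0],[0,0.4,-0.07,0,0,0,0],[0,0.4,-0.07,0,0,0,0],[0,0.4,-0.07,0,0,0,0],[0,0.4,-0.07,0,0,0,0],[0,0.4,-0.07,0,0,0,0]]]'
python3 - <<'E'
from h import *
a,_=shot('scene');b,_=shot('side')
c=np.vstack([a[170:320,205:405],b[155:305,210:410]]) 
cv2.imwrite('pics/push.png',cv2.resize(np.hstack([a[170:320,205:405],b[155:305,210:410]])[:,:,::-1],(800,300)))
E
```

```text
clock: 3.72
position: [0.5699, 0.0835, 0.1921]
ee_rot: [0.767, 0.641, -0.001, -0.001]
ft_force: [-12.1, 2.2, 10.0]
grip_width: 0.0
grasp_force: 6.0
```

View pics/push.png

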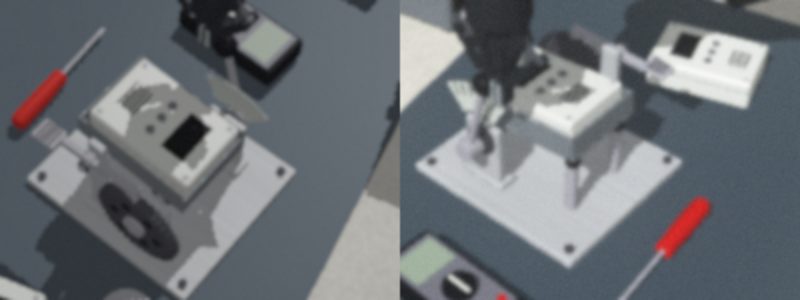

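```bash
cat > tilt.py <<'E'
from h import *
S=[0.56527297,-0.02149533,-0.18276392]
def tilt():
    im,d=shot('scene');p=eyes.camera_params('scene');K=np.array([[p['fx'],0,p['cx']],[0,p['fy'],p['cy']],[0,0,1]])
    v,u=np.mgrid[150:330,200:400];u=u.ravel();v=v.ravel();z=d[v,u]
    q=cv2.undistortPoints(np.stack([u,v],1)[:,None].astype(float),K,np.array(p['dist']))[:,0]
    w=np.c_[q*z[:,None],z,np.ones_like(z)]@np.array(p['world_from_camera']).T
    c,s=np.cos(S[2]),np.sin(S[2]);e=w[:,:2]-S[:2];L=np.c_[c*e[:,0]+s*e[:,1],-s*e[:,0]+c*e[:,1],w[:,2]]
    L=L[(z>0)&(abs(L[:,1])<45)&(L[:,2]>.1)&(L[:,2]<.24)&(L[:,0]>-90)&(L[:,0]<.05)]
    for _ in range(8):
        A=np.c_[L[:,:2],np.ones(len(L))];k=np.linalg.lstsq(A,L[:,2],rcond=None)[0];r=abs(A@k-L[:,2]);L=L[r<max(.004,1.5*np.median(r))]
    return -np.arctan(k[0]),len(L),k
if __name__=='__main__':
    t=tilt();print('tilt',t); o=manip.get_obs();e=o['position'][:2]-S[:2];c,s=np.cos(S[2]),np.sin(S[2])
    print('tcp stand',c*e[0]+s*e[1],-s*e[0]+c*e[1],o['position'][2],'knob',.045+.125*np.sin(t[0]-.349),.085+.125*np.cos(t[0]-.349),o['ft_force'])
E
python3 tilt.py
```

```text
tilt (np.float64(0.09644319562693905), 1428, array([-0.09674333,  0.04652093,  0.15115412]))
tcp stand -0.013968108497120657 0.10407978745160193 0.19186628109767612 knob 0.013764941574728556 0.20603458648324402 [-6.06446929  2.44182952  6.74854077]
```

```bash
python3 -m crank '[[[0,0.4,-0.07,0,0,0,0],[0,0.4,-0.07,0,0,0,0],[0,0.4,-0.07,0,0,0,0],[0,0.4,-0.07,0,0,0,0],[0,0.4,-0.07,0,0,0,0],[0,0.4,-0.07,0,0,0,0],[0,0.4,-0.07,0,0,0,0],[0,0.4,-0.07,0,0,0,0],[0,0.4,-0.07,0,0,0,0],[0,0.4,-0.07,0,0,0,0],[0,0.4,-0.07,0,0,0,0],[0,0.4,-0.07,0,0,0,0],[0,0.4,-0.08,0,0,0,0],[0,0.4,-0.08,0,0,0,0],[0,0.4,-0.08,0,0,0,0],[0,0,0,0,0,0,0]]]'; python3 tilt.py
```

```text
clock: 5.88
position: [0.631, 0.0721, 0.1911]
ee_rot: [0.768, 0.641, 0.0, -0.001]
ft_force: [-1.9, 2.7, -0.4]
grip_width: -0.001
grasp_force: 1.3
tilt (np.float64(0.16025749777870463), 594, array([-0.16164368,  0.26429924,  0.18019846]))
tcp stand 0.04766765769135535 0.10384987185564333 0.19120103533375588 knob 0.021547015270464577 0.20778011853421618 [-2.04790313  2.2733887   0.14833948]
```

Run:
```python
from h import *
a,_=shot('scene');b,_=shot('side')
cv2.imwrite('pics/up.png',cv2.resize(np.hstack([a[150:300,205:405],b[135:285,210:410]])[:,:,::-1],(800,300)))
```

```text
(no output)
```

View pics/up.png

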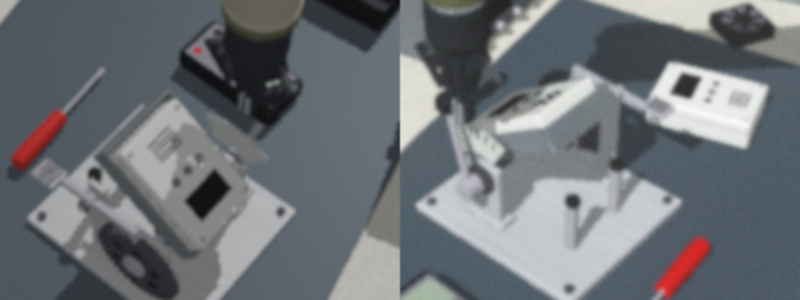

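```bash
python3 -m crank '[[[0,-0.2,0.04,0,0,0,0],[0,-0.2,0.04,0,0,0,0],[0,-0.2,0.04,0,0,0,0],[0,-0.2,0.03,0,0,0,0],[0,-0.2,0.04,0,0,0,0],[0,-0.2,0.04,0,0,0,0],[0,-0.2,0.03,0,0,0,0],[0,-0.2,0.04,0,0,0,0],[0,-1,0.18,0,0,0,0],[0,-1,0.18,0,0,0,0],[0,0,0,4,0,0,0],[0,0,0,5,0,0,0],[0,-3,0,0,0,0,0],[0,0,0,0,0,0,0]]]'; sed -i 's/L=L\[(z>0).*/L=L[(z>0)\&(abs(L[:,1])<.045)\&(L[:,2]>.13)\&(L[:,2]<.24)\&(L[:,0]>-.07)\&(L[:,0]<.05)]/' tilt.py; python3 tilt.py
```

```text
clock: 7.78
position: [0.5638, 0.0785, 0.2823]
ee_rot: [0.768, 0.641, 0.0, 0.001]
ft_force: [0.6, 0.3, 0.2]
grip_width: -0.001
grasp_force: 0.0
tilt (np.float64(0.439702124414471), 697, array([-0.47041668,  0.00443127,  0.18055774]))
tcp stand -0.018807499788316546 0.09762980112351032 0.28174907631965257 knob 0.056322226214494835 0.20948617270021522 [0.6592194  0.2301442  0.29723201]
```

```bash
python3 -m crank '[[[0,-2.1,-3.8,0,0,0,0],[0,-2.1,-3.8,0,0,0,0],[0,-2.1,-3.8,0,0,0,0],[0,-2.1,-3.8,0,0,0,0],[0,-2.2,-3.7,0,0,0,0],[0,0,0,0,0,0,0],[0,0,0,0,0,0,0],[0,0,0,0,0,0,0]]]'; python3 tilt.py;  python3 - <<'E'
from h import *
a,_=shot('scene');b,_=shot('side')
cv2.imwrite('pics/pad.png',cv2.resize(np.hstack([a[150:300,205:405],b[115:265,210:410]])[:,:,::-1],(800,300)))
E
```

```text
clock: 8.82
position: [0.4597, -0.11, 0.2812]
ee_rot: [0.767, 0.641, 0.0, -0.0]
ft_force: [0.6, -0.5, 0.4]
grip_width: -0.004
grasp_force: 0.0
tilt (np.float64(0.454046974426441), 731, array([-0.48805617,  0.00245971,  0.18071495]))
tcp stand -0.08776155518523361 -0.10624710527626274 0.2811991868287558 knob 0.05810673555387083 0.20931095479932932 [ 0.13695531  0.22112565 -0.3630185 ]
```

View pics/pad.png

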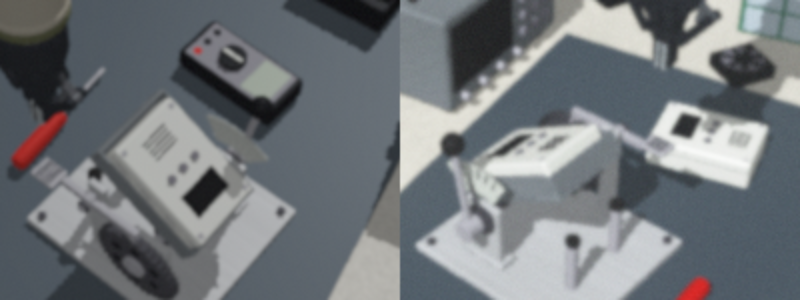

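Run:
```python
import fit,numpy as np
s=[0.56527297,-0.02149533,-0.18276392]
fit.px={'scene':{'knob':((336-205)*4,(201.5-170)*4)},'side':{'knob':((236-210)*4,(187.5-155)*4)}}
for t in (.0,.35,.40,.45,.52,.60,.7):
    fit.P['knob']=(45+125*np.sin(t-.349),105,85+125*np.cos(t-.349)); print(t,np.round(fit.res(s),1))
```

```text
0.0 [-21.9 -10.9  19.3  12.2]
0.35 [-7.8 -3.4  6.   2.2]
0.4 [-5.7 -2.   4.1  1.2]
0.45 [-3.7 -0.6  2.2  0.3]
0.52 [-0.8  1.6 -0.4 -0.8]
0.6 [ 2.4  4.3 -3.2 -1.8]
0.7 [ 6.2  7.8 -6.7 -2.6]
```

```bash
python3 -m crank '[[[0,0,0,0,0,0,0],[0,0,0,0,0,0,0],[0,0,0,0,0,0,0],[0,0,0,0,0,0,0],[0,0,0,0,0,0,0],[0,0,0,0,0,0,0],[0,0,0,0,0,0,0],[0,0,0,0,0,0,0],[0,-0.2,0,-3,0,0,0],[0,0,0,-3,0,0,0],[0,0,0,-3,0,0,0],[0,0,0,-1.5,0,0,0],[0,0,0,0,0,0,0],[0,0,0,0,0,0,0],[0,0,0,0,0,0,0],[0,0,0,0,0,0,0]]]'
```

```text
clock: 10.98
position: [0.4575, -0.1112, 0.1769]
ee_rot: [0.768, 0.641, 0.0, 0.0]
ft_force: [-1.1, 0.1, -0.3]
grip_width: 0.003
grasp_force: 0.0
```

```bash
python3 -m crank '[[[0,0,0,-0.4,0,0,0],[0,0,0,-0.4,0,0,0],[0,0,0,-0.4,0,0,0],[0,0,0,-0.4,0,0,0],[0,0,0,-0.4,0,0,0],[0,0,0,0,0,0,0],[0,0,0,0,0,0,0]]]'
```

```text
clock: 11.85
position: [0.457, -0.111, 0.1563]
ee_rot: [0.768, 0.641, -0.0, -0.0]
ft_force: [-2.2, 0.8, 1.5]
grip_width: 0.0
grasp_force: 1.1
```

Contact has started; press another 5 mm.

```bash
python3 -m crank '[[[0,0,0,-0.3,0,0,0],[0,0,0,-0.2,0,0,0],[0,0,0,0,0,0,0],[0,0,0,0,0,0,0],[0,0,0,0,0,0,0],[0,0,0,0,0,0,0]]]'; python3 tilt.py
```

```text
clock: 12.6
position: [0.4573, -0.1111, 0.1514]
ee_rot: [0.768, 0.641, 0.0, 0.0]
ft_force: [-1.8, 0.4, 3.1]
grip_width: -0.001
grasp_force: 1.3
tilt (np.float64(0.1953587006747482), 1314, array([-0.19788253,  0.00135975,  0.15745923]))
tcp stand -0.08994419878846668 -0.10772737544646051 0.15136114770306852 knob 0.02587030684092124 0.20852754688586467 [-1.23575049 -0.10228736  1.35752776]
```

```bash
python3 -m crank '[[[0,0,0,0,0,0,0],[0,0,0,0,0,0,0],[0,0,0,0,0,0,0],[0,0,0,0,0,0,0],[0,0,0,0,0,0,0],[0,0,0,0,0,0,0],[0,0,0,0,0,0,0],[0,0,0,0,0,0,0],[0,0,0,0,0,0,0],[0,0,0,0,0,0,0],[0,0,0,0,0,0,0],[0,0,0,0,0,0,0],[0,0,0,0,0,0,0],[0,0,0,0,0,0,0],[0,0,0,0,0,0,0],[0,0,0,0,0,0,0]]]'; python3 tilt.py
```

```text
clock: 14.65
position: [0.4572, -0.1111, 0.1513]
ee_rot: [0.768, 0.641, 0.0, 0.0]
ft_force: [-1.1, 0.8, 2.7]
grip_width: -0.001
grasp_force: 1.3
tilt (np.float64(-0.009151445573419808), 1357, array([0.0091517 , 0.00076423, 0.14663333]))
tcp stand -0.0899583935524913 -0.10774352407566867 0.15134967508413102 knob 0.0011820529804023386 0.20206830279365862 [-0.07917241  0.15445009  2.30668372]
```

Level. Release the pad and back away.

```bash
python3 -m crank '[[[0,0,0,0.4,0,0,0],[0,0,0,0.4,0,0,0],[0,0,0,0.6,0,0,0],[0,0,0,3,0,0,0],[0,0,0,5,0,0,0],[0,0,0,5,0,0,0],[0,-3,-4,0,0,0,0],[0,-3,-4,0,0,0,0],[0,0,0,0,0,0,0],[0,0,0,0,0,0,0]]]'; python3 tilt.py;  python3 - <<'E'
from h import *
a,_=shot('scene');b,_=shot('side')
cv2.imwrite('pics/end.png',cv2.resize(np.hstack([a[130:380,145:405],b[115:365,200:460]])[:,:,::-1],(800,385)))
E
```

```text
clock: 15.95
position: [0.3974, -0.1906, 0.2955]
ee_rot: [0.768, 0.641, 0.0, 0.0]
ft_force: [0.3, 0.3, -0.4]
grip_width: 0.001
grasp_force: 0.0
tilt (np.float64(-0.007530806180299077), 1371, array([0.00753095, 0.00265745, 0.14643064]))
tcp stand -0.1340872248922015 -0.19630309956059055 0.2954979749063975 knob 0.0013718359438378916 0.20213916211536007 [-0.27163636 -0.75221871  0.35452418]
```

View pics/end.png

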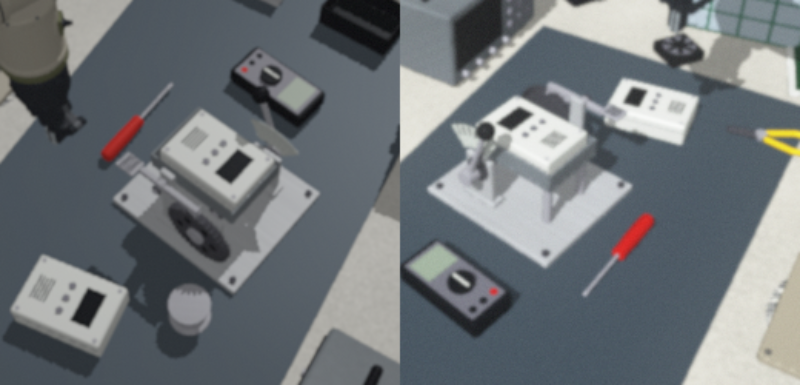

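The final pictures show the tray level, the unit in its tray, the pawl closed and the other things where they were. The robot is clear of everything.

```bash
python3 -c "from workcell import job; print(job.hand_in())"
```

```text
the job is handed in; nothing more can be done
None
```

The 30 degree check is done and handed in: the ratchet held the tray at 30 degrees with hands off for over 4 s, then I pressed the pad until the tray sank level and let go, at about 16 s on the clock; the hand-in call returned no verdict.

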